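Cap the rinse tank with a camlock coupling

TASK

Close the low steel tank on the lab bench: push the camlock cap straight down onto the tank's grooved neck, past the rubber ring, until it sits fully home on the rubber washer, then swing its two cam arms down one after the other until both lie fully down against their stops. Press firmly but never force it (about 20 to 25 N is plenty, over 30 N on the washer would crush it), and leave the bottle, beaker and jar alone.

Things in the scene. Friction and masses are not known exactly. Their poses are not given: they have to be found in the camera images.
- cap_grip (a point): loose aluminium camlock cap (coupling), about 0.36 kg, on the bench: round cup 55 mm across and 46 mm high, open below (bore 41 mm across, 40 mm deep), with a round grip stub on top 28 mm across and 30 mm tall, two cam arms sticking out. This point is the centre of the grip stub, on the axis, 61 mm above the lower rim and 15 mm below the stub's top. z is the cap's axis (up), the two arms lie on its +y and -y sides
- tank: the fixed low stainless tank, 150 mm across and 66 mm high, with a short outlet stub on its +x side reaching 100 mm from the axis; a neck stands up from its middle. Origin at the centre of its underside, z up
- neck_top (a point): centre of the top steel face of the upright neck (grooved adaptor), 165 mm above the bench; z up. The neck is 39 mm across, bevelled over its top 5 mm to 30 mm, so the cap has 1 mm play all round; a groove 27 mm across runs from 14 to 27 mm below the top. The cap's rim first meets the neck when cap_grip is 61 mm above this point; the cams enter the groove only when the cap is home to within 3 mm, else they jam
- neck_ring (a point): centre of the black rubber ring round the neck, 31 mm below neck_top. It enters the cap's bore when cap_grip is about 32 mm above neck_top, which takes a push of 9 to 20 N, and then rubs with 5 to 8 N over the rest of the way
- washer: origin at the centre of the underside of the rubber washer (25 mm across) on the neck's top; 4 mm thick, its top stands 4 mm above neck_top and gives at about 5 N per mm. The cap touches it when cap_grip is 25 mm above neck_top, is home at 23 to 24.5 mm, and the washer is flat at 21 mm
- arm1_end (a point): centre of the round end of the steel cam arm on the cap's +y side, a flat bar 14 mm wide, 5 mm thick. Its level pivot lies 31 mm out from the cap's axis and 38 mm below cap_grip (23 mm above the rim); this point is 66 mm from the pivot, at mid-thickness. x points along the arm away from the pivot, z out of its upper (when down: outer) face
- arm2_end (a point): centre of the round end of the steel cam arm on the cap's -y side, a flat bar 14 mm wide, 5 mm thick. Its level pivot lies 31 mm out from the cap's axis and 38 mm below cap_grip (23 mm above the rim); this point is 66 mm from the pivot, at mid-thickness. x points along the arm away from the pivot, z out of its upper (when down: outer) face
- cam_arm1 (a joint): first cam arm of the cap (the one on the cap's +y side): angle in rad, 0 = sticking straight out level, negative = raised above level, grows as it swings down, 1.45 = its stop, fully down along the cap's side; it stays where it is left (about 0.24 N m of pivot friction, so 5 N or so at its end, up to 20 N where the cam draws the cap down; the cap cants a few degrees meanwhile)
- cam_arm2 (a joint): second cam arm of the cap (the one on the cap's -y side): angle in rad, 0 = sticking straight out level, negative = raised above level, grows as it swings down, 1.45 = its stop, fully down along the cap's side; it stays where it is left (about 0.24 N m of pivot friction, so 5 N or so at its end, up to 20 N where the cam draws the cap down; the cap cants a few degrees meanwhile)
- bottle: bystander: white plastic bottle, 64 mm across, 130 mm tall; origin at the centre of its underside
- beaker: bystander: glass beaker, 70 mm across, 90 mm tall; origin at the centre of its underside
- jar: bystander: amber glass jar with black lid, 56 mm across, 75 mm tall; origin at the centre of its underside
Not all that is in view belongs to the job. Of the things shaped like the part that bears cap_grip, the aluminium one is meant.

How it is judged:
By the outcome, as a careful person would: the job done as asked, in the order asked, and still so for the second after the job is handed in, with the robot touching nothing.
It also fails if it takes over 72 s, if anything falls off the work surface, if the arm or the gripper's body presses on something with over 40 N, if the wrist force passes 120 N, or if a joint passes its speed limit or range.

ROBOT

A 6-joint arm with a two-finger parallel gripper is mounted at the origin on the work surface. World frame = base frame: x ahead of the robot, y to its left, z up, the work surface at z = 0. Lengths are in mm, angles in rad, forces in N, time in s.
With the tool pointing down it reaches from about 350 to 975 mm from the base axis. Payload 7.1 kg.
Tool frame: the origin (TCP) lies on the front face of the gripper's body, between the roots of the fingers; the fingertips stand 80 mm ahead of it and the grasp point (between the pads) lies 61 mm ahead of it (env.tips_ahead is the distance from the TCP to the fingertips, in mm); z points along the fingers, y is the direction in which the jaws open and shut (so a half turn about z gives the same grasp; the last joint's range is limited). The gripper opens to 88 mm and grips with 3 to 60 N. Pads are 20 mm wide; open, the fingers measure 115 mm over their backs; the gripper's body (75 mm by 178 mm) begins 61 mm behind the grasp point.
Start: joints at [1.15, 0.423, 1.63, -0, 1.089, -0.019], TCP at [244.39, 575.221, 302.675] pointing down, gripper open.
Joint ranges: [-3, 3], [-0.9, 2.11], [0.09, 2.58], [-1.31, 4.45], [0.11, 2.69], [-2.54, 2.54]. Speed limits (rad/s): [2.39, 2.39, 3.01, 3.14, 3.14, 3.14].

INTERFACE

Orientations are given as a unit quaternion [x, y, z, w].
In Python, from station import env, set_gripper, viewer, workorder gives the robot as it stands. Calls block until the motion is done:
- env.reach(position, orientation): joint-space move of the TCP to a pose.
- env.move_l(position, rot=None, rate=150, f_stop=None): straight line of the TCP; rot=None keeps the orientation; rate is the mean speed in mm/s. With f_stop (N) it stops when the force on the tool has changed by that much, and returns True; else False.
- env.move_joints(angles): joint-space move.
- set_gripper(opening): finger opening in mm; the grip force is fixed at half the most; returns when the fingers have stopped.
- env.hold(seconds).
- env.ik(position, orientation): joint angles nearest the present ones, or None.
- env.read_state(): the state.
- viewer.camera(name): name is "scene" or "top" or "wrist"; returns the picture (480x640x3 uint8, blue, green, red); there is no depth.
- viewer.camera_params(name): a dict with "fx", "fy", "cx", "cy" (pixels), "pose" (4x4, takes a point from camera to world coordinates); the wrist camera has in their place "tool_from_camera" (4x4, takes a point from camera to tool coordinates, whose origin is the TCP and whose axes are the flange's). Camera axes: x right, y up, looking along -z (the intrinsics and any distortion apply to the point x, -y, -z); pixel columns grow to the right and rows downward; lengths in mm; the calibration is good to about 2 mm. A picture is of the moment at which its call begins: read the wrist's pose just before it. camera_params takes no time and is no camera call.
A pose or a line that the arm cannot do raises env.IKError and nothing moves.
- workorder.sign_off(): hands the job in, once; it reports no verdict.
The state is a dict: "time_s": time; "qpos": joint angles; "dq": joint speeds; "tau": joint torques, N m; "tool_pos": TCP position; "orientation": TCP orientation; "force": force on the tool from outside, world axes, zero at the start; "wrist_torque": the same for the moment, N m; "width": finger opening in mm.
Only numpy, scipy, OpenCV 4.12 (cv2) and the standard library are available. Lean on these libraries where they do the work, as an engineer would, in place of code of your own. Each camera call takes 0.05 s, during which the arm holds its last target.

## Working session

There is one attempt and no reset: what is moved stays moved. The work goes in short steps, each a Python script; the robot and the scene stay as the last script left them, time stands still between calls to the robot, and variables do not carry over. Pictures are saved under pics/ and viewed, and the job is handed in when it is done.

```bash
ls; mkdir -p pics; python3 - <<'E'
from station import env,set_gripper,viewer,workorder
import cv2
for n in ["scene","top","wrist"]:
    cv2.imwrite(f"pics/a_{n}.png",viewer.camera(n)); p=viewer.camera_params(n); print(n,p)
print(env.read_state(), env.tips_ahead)
E
```

```text
pics
scene {'fx': 515.2239894939881, 'fy': 515.2239894939881, 'cx': 308.6300995448867, 'cy': 232.60018620105689, 'pose': array([[-6.07171558e-01, -5.98353812e-01,  5.22795768e-01,
         1.06528140e+03],
       [ 7.94521187e-01, -4.64553685e-01,  3.91057486e-01,
         4.57226731e+02],
       [ 8.87596287e-03,  6.52811297e-01,  7.57468566e-01,
         8.64804771e+02],
       [ 0.00000000e+00,  0.00000000e+00,  0.00000000e+00,
         1.00000000e+00]])}
top {'fx': 506.35419316888687, 'fy': 506.35419316888687, 'cx': 322.9515224336812, 'cy': 240.08141659260482, 'pose': array([[ 8.80180274e-03,  9.82406649e-01, -1.86546789e-01,
         3.80011585e+02],
       [-9.99370812e-01,  2.23220672e-03, -3.53977148e-02,
         5.18630402e+01],
       [-3.43585394e-02,  1.86740979e-01,  9.81808178e-01,
         9.91592606e+02],
       [ 0.00000000e+00,  0.00000000e+00,  0.00000000e+00,
         1.00000000e+00]])}
wrist {'fx': 404.91370732860815, 'fy': 404.91370732860815, 'cx': 324.9976516754209, 'cy': 244.18862067000774, 'tool_from_camera': array([[ 1.60580735e-04,  9.54733141e-01,  2.9746
[... 269 characters left out ...]
     1.00000000e+00]])}
{'time_s': 0.15, 'qpos': array([ 1.15004625e+00,  4.23651683e-01,  1.63048528e+00,  5.88037333e-06,
        1.08861323e+00, -1.90046062e-02]), 'dq': array([ 0.00183705, -0.00382159, -0.00061837,  0.00081741, -0.00074578,
        0.00146875]), 'tau': array([-2.44599241e-04, -5.44976771e+01, -2.73915929e+01,  6.44584978e-02,
        2.04568030e-02, -6.01514853e-05]), 'tool_pos': array([244.23378696, 574.94515876, 302.10018961]), 'orientation': array([ 1.99525897e-01,  9.79892383e-01, -5.64264489e-04, -1.28776242e-04]), 'force': array([ 0.28515739, -0.44808811,  0.41144727]), 'wrist_torque': array([-0.06099344, -0.00281061, -0.01221137]), 'width': 87.72134209139043} 80.0
```

View pics/a_scene.png

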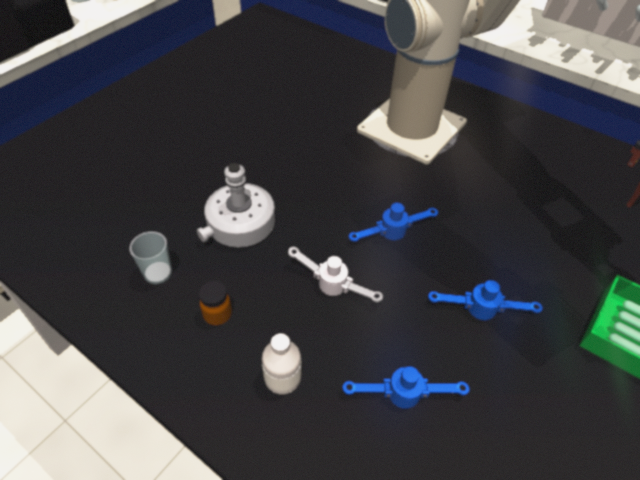

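View pics/a_top.png

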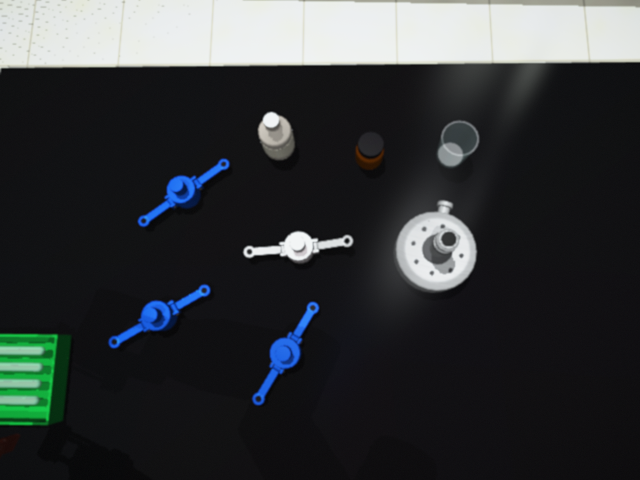

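View pics/a_wrist.png

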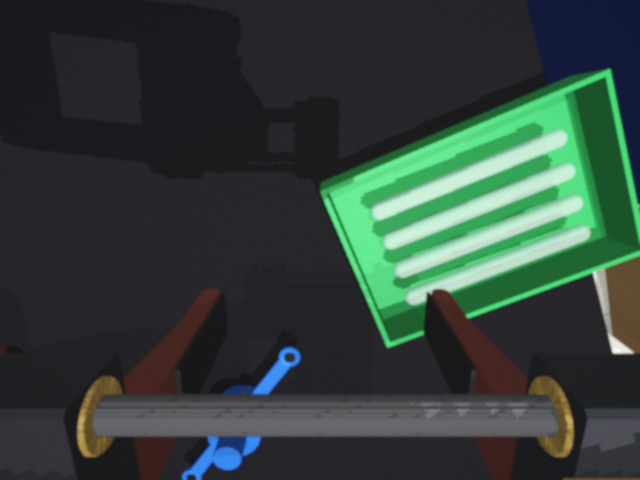

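The scene view shows the silver cap at about (334,265) and the tank neck at (235,170). In the top view they are at (298,242) and (447,240). The blue caps are decoys. I'll enlarge these areas and triangulate.

```bash
cat > h.py <<'E'
from station import env,set_gripper,viewer,workorder
import cv2,numpy as np
from scipy.spatial.transform import Rotation as R
def cam(n,st=None):
    p=viewer.camera_params(n)
    if n=="wrist":
        T=np.eye(4);T[:3,:3]=R.from_quat(st["orientation"]).as_matrix();T[:3,3]=st["tool_pos"]
        P=T@p["tool_from_camera"]
    else: P=p["pose"]
    return p["fx"],p["fy"],p["cx"],p["cy"],P
def ray(c,u,v):
    fx,fy,cx,cy,P=c
    d=P[:3,:3]@np.array([(u-cx)/fx,-(v-cy)/fy,-1.]);return P[:3,3],d/np.linalg.norm(d)
def onz(c,uv,z):
    o,d=ray(c,*uv);return o+d*(z-o[2])/d[2]
def tri(*cu):
    A=np.zeros((3,3));b=np.zeros(3);rs=[ray(c,*uv) for c,uv in cu]
    for o,d in rs:
        M=np.eye(3)-np.outer(d,d);A+=M;b+=M@o
    x=np.linalg.solve(A,b)
    return x,[float(np.linalg.norm((np.eye(3)-np.outer(d,d))@(x-o))) for o,d in rs]
def proj(c,X):
    fx,fy,cx,cy,P=c
    q=P[:3,:3].T@(np.asarray(X,float)-P[:3,3]);return np.array([cx+fx*q[0]/-q[2],cy+fy*q[1]/q[2]])
E
python3 - <<'E'
import cv2,numpy as np
s=cv2.imread('pics/a_scene.png');t=cv2.imread('pics/a_top.png')
f=lambda im,x,y,w,h,k:cv2.resize(im[y:y+h,x:x+w],None,fx=k,fy=k,interpolation=cv2.INTER_CUBIC)
a=f(s,280,230,110,80,5);b=f(t,240,215,120,55,5)
cv2.imwrite('pics/b1.png',a);cv2.imwrite('pics/b2.png',b)
cv2.imwrite('pics/b3.png',f(s,190,155,100,100,5));cv2.imwrite('pics/b4.png',f(t,390,190,100,110,5))
E
```

```text
(no output)
```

View pics/b1.png

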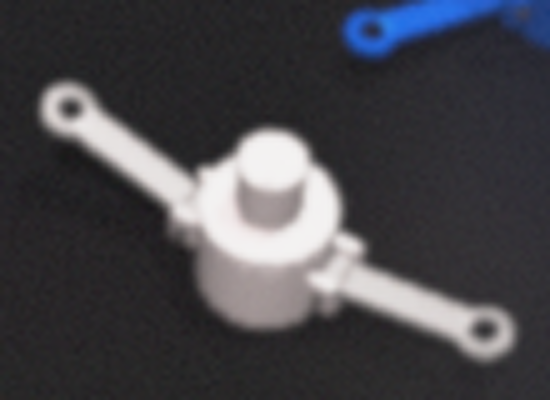

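View pics/b2.png

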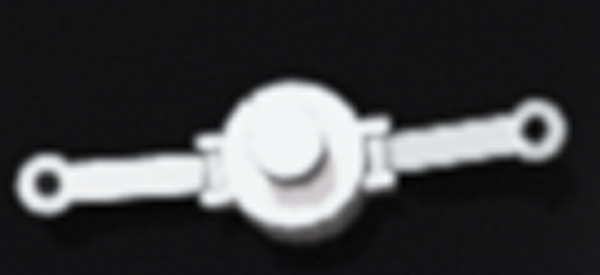

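View pics/b3.png

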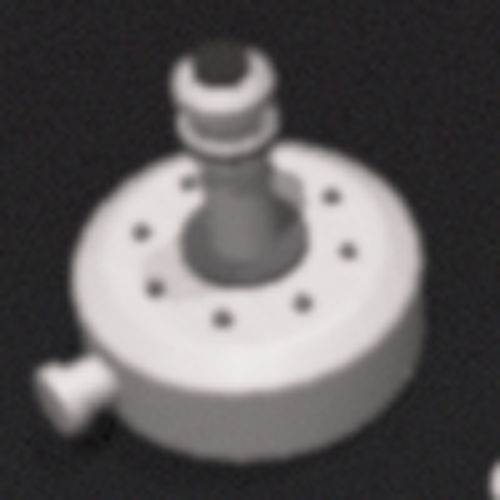

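View pics/b4.png

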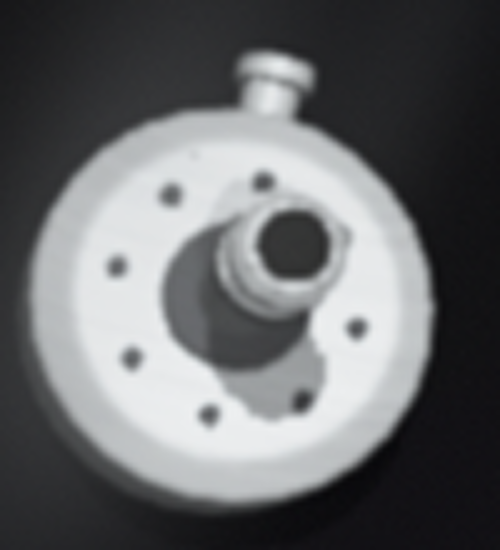

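```bash
python3 - <<'E'
from h import *
s=cam("scene");t=cam("top")
S=lambda x,y,ox,oy:((x+.5)/5-.5+ox,(y+.5)/5-.5+oy)
for n,a,b in [("armA(+y world)",S(485,330,280,230),S(47,183,240,215)),("armB",S(69,108,280,230),S(535,129,240,215)),("stubtop",S(272,160,280,230),S(291,146,240,215)),("washertop",S(221,64,190,155),S(295,244,390,190))]:
    print(n,tri((s,a),(t,b)))
# bystander tops
for n,uv,z in [("jar",(370,143),75),("beaker",(460,138),90),("bottle",(271,120),130),("outlet",(445,205),30)]:
    print(n,onz(t,uv,z))
E
```

```text
armA(+y world) (array([539.52194359, 229.08868535,  34.61738976]), [0.3893486090806582, 0.38934860908062935])
armB (array([559.14682345,  40.86262475,  46.64595552]), [0.1947734645786772, 0.19477346457877262])
stubtop (array([547.37532112, 131.75749014,  72.48002598]), [0.32018792629392934, 0.3201879262938552])
washertop (array([ 539.68808537, -124.93426652,  168.43269909]), [0.01215149806510425, 0.012151498065006917])
jar [742.82351209  -3.20990585  75.        ]
beaker [ 745.9429172  -170.01199721   90.        ]
bottle [766.17999572 179.59097154 130.        ]
outlet [ 632.65539812 -150.19725511   30.        ]
```

The residuals are under 0.4 mm and the heights are plausible. Both arms are raised a little, about 0.2 and 0.35 rad. I'll refine with the wrist camera, using two views each of the cap and the neck.

```bash
cat >> h.py <<'E'
def down(psi):
    c,s=np.cos(psi),np.sin(psi)
    return R.from_matrix(np.array([[-s,c,0],[c,s,0],[0,0,-1.]]).T).as_quat()
def shot(name):
    import json
    st=env.read_state();im=viewer.camera("wrist");cv2.imwrite(f"pics/{name}.png",im)
    json.dump(dict(tool_pos=list(st["tool_pos"]),orientation=list(st["orientation"])),open(f"pics/{name}.json","w"));return st
def lcam(name):
    import json;return cam("wrist",json.load(open(f"pics/{name}.json")))
E
python3 - <<'E'
from h import *
q=down(0.104)
env.reach([547,165,300],q); print(env.read_state()["time_s"]);shot("c1")
env.move_l([547,85,300],rate=200); shot("c2")
env.reach([540,-90,370],q); shot("n1")
env.move_l([540,-170,370],rate=200); shot("n2")
print(env.read_state()["time_s"])
ims=[cv2.imread(f"pics/{n}.png") for n in("c1","c2","n1","n2")]
m=np.vstack([np.hstack(ims[:2]),np.hstack(ims[2:])]);cv2.imwrite("pics/m1.png",cv2.resize(m,(800,600),interpolation=cv2.INTER_AREA))
E
```

```text
2.0
4.075
```

View pics/m1.png

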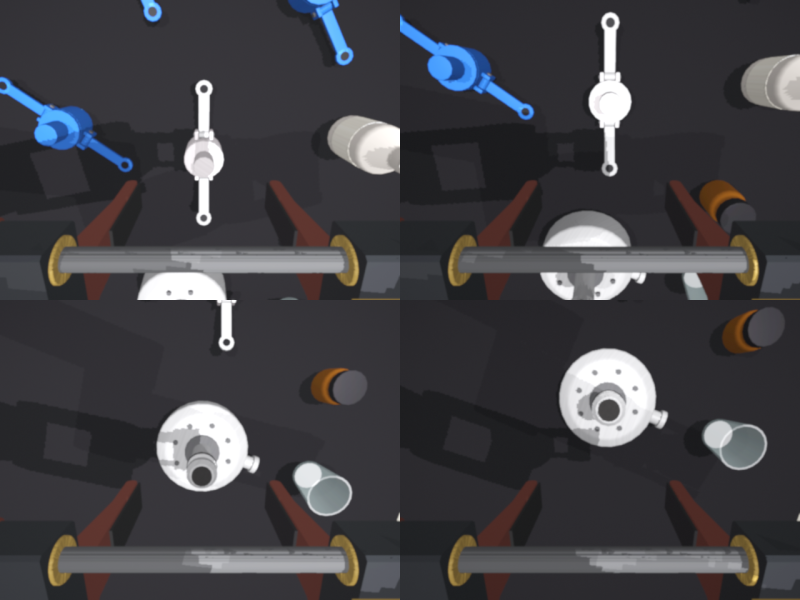

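In all four views, cap and neck are clear of the fingers. I'll locate the stub top, arm holes and washer more precisely.

```bash
python3 - <<'E'
import cv2,numpy as np
def f(n,x,y,w=100,h=75,k=4):
    im=cv2.imread(f'pics/{n}.png')[y:y+h,x:x+w]
    im=cv2.resize(im,None,fx=k,fy=k,interpolation=cv2.INTER_CUBIC).astype(float)
    return np.clip((im-60)*1.3,0,255).astype(np.uint8) if n[0]=='n' else np.clip((im/255)**2*255,0,255).astype(np.uint8)
cv2.imwrite('pics/m2.png',np.vstack([np.hstack([f('c1',275,225),f('c2',286,130)]),np.hstack([f('n1',275,245),f('n2',285,135)])]))
# holes / washer by dark blobs
for n,pts in [('c1',[(326,141),(325,349)]),('c2',[(336,35),(336,270)]),('n1',[(323,283)]),('n2',[(333,173)])]:
    g=cv2.cvtColor(cv2.imread(f'pics/{n}.png'),cv2.COLOR_BGR2GRAY)
    for (u,v) in pts:
        r=12 if n[0]=='c' else 30
        y0,x0=max(v-r,0),u-r
        p=g[y0:v+r+1,x0:u+r+1]
        m=(p<(120 if n[0]=='c' else 100)).astype(np.uint8)
        k,l,s,c=cv2.connectedComponentsWithStats(m)
        for i in range(1,k):
            x,y,w,h,a=s[i]
            if x>0 and y>0 and x+w<p.shape[1] and y+h<p.shape[0] and a>8: print(n,(u,v),(c[i]+[x0,y0]).round(2),w,h,a)
E
```

```text
c1 (326, 141) [325.93 141.93] 11 11 95
c1 (325, 349) [325.43 348.49] 9 10 65
c2 (336, 35) [336.09  35.61] 13 14 132
c2 (336, 270) [334.08 269.13] 11 12 106
n1 (323, 283) [322.24 281.75] 31 31 751
n2 (333, 173) [308.85 155.23] 15 23 143
n2 (333, 173) [333.83 176.06] 33 33 865
```

View pics/m2.png

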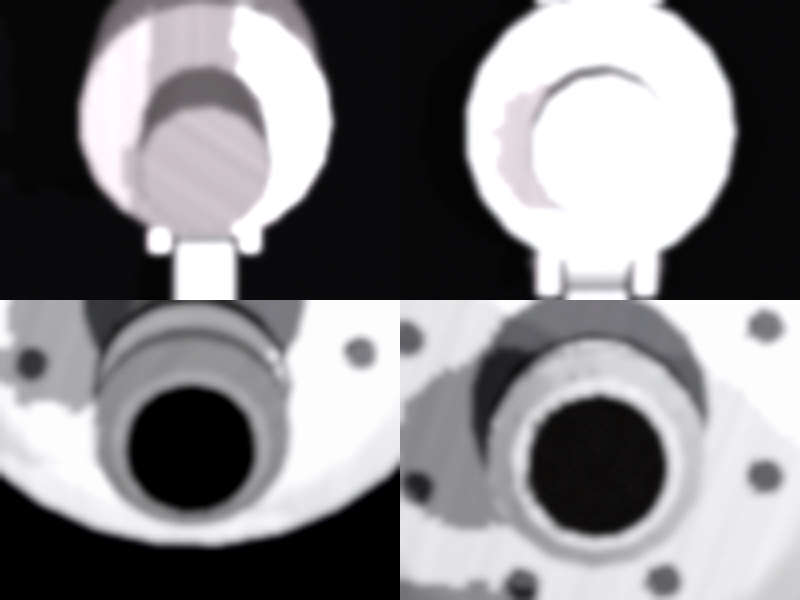

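```bash
python3 - <<'E'
from h import *
c1,c2,n1,n2=map(lcam,("c1","c2","n1","n2"));s=cam("scene");t=cam("top")
S=lambda x,y,ox,oy:((x+.5)/5-.5+ox,(y+.5)/5-.5+oy)
def go(n,w,sc):
    print(n,"wrist",tri(*w)[0].round(1),np.round(tri(*w)[1],2),"all",tri(*w,*sc)[0].round(1),np.round(tri(*w,*sc)[1],2))
go("arm-y",[(c1,(325.4,348.5)),(c2,(334.1,269.1))],[(s,S(69,108,280,230)),(t,S(535,129,240,215))])
go("arm+y",[(c1,(325.9,141.9)),(c2,(336.1,35.6))],[(s,S(485,330,280,230)),(t,S(47,183,240,215))])
go("stub",[(c1,(325.6,266.9)),(c2,(336,165))],[(s,S(272,160,280,230)),(t,S(291,146,240,215))])
go("washer",[(n1,(322.24,281.75)),(n2,(333.83,176.06))],[(s,S(221,64,190,155)),(t,S(295,244,390,190))])
print("capring z46",onz(c2,(336.25,160.75),46),"stub z76",onz(c1,(325.6,266.9),76),onz(c2,(336,165),76))
print("washer z169",onz(n1,(322.24,281.75),169),onz(n2,(333.83,176.06),169), "top cam", onz(t,S(295,244,390,190),169),"stub top",onz(t,S(291,146,240,215),76))
E
```

```text
arm-y wrist [560.5  40.7  46.5] [0.29 0.29] all [559.9  41.   47.2] [0.84 0.27 0.23 0.92]
arm+y wrist [541.2 228.5  34.9] [0. 0.] all [540.5 228.8  35.2] [0.82 0.85 1.09 0.86]
stub wrist [550.6 134.9  80.2] [0.22 0.22] all [549.4 132.8  74.1] [1.68 1.89 0.96 2.57]
washer wrist [ 541.7 -125.2  167.8] [0.05 0.05] all [ 540.8 -124.7  169. ] [0.92 0.88 0.71 1.18]
capring z46 [551.56371196 134.71018493  46.        ] stub z76 [551.01867417 133.33671404  76.        ] [550.57562537 134.44154887  76.        ]
washer z169 [ 541.70564725 -124.72544683  169.        ] [ 541.60067714 -125.06307603  169.        ] top cam [ 539.58508333 -124.82290718  169.        ] stub top [546.89840521 131.17790412  76.        ]
```

The wrist fixes are consistent: cap axis (551,133.5), yaw about 0.10, stub top about 76–80 mm, and neck (541.6,-124.9) with washer top about 168–169 mm. Before gripping I'll check IK for the later arm-pressing arcs.

```bash
cat >> h.py <<'E'
# press pose: neck axis xy N, pivot height zp, outward dir angle alpha (world), arm angle th, tilt ph, contact lever L, gap g
def press(N,zp,alpha,th,ph,L=60,g=0.,flip=False,h=10.):
    e=np.array([np.cos(alpha),np.sin(alpha),0]);k=np.array([0,0,1.])
    a=np.cos(th)*e-np.sin(th)*k;n=np.sin(th)*e+np.cos(th)*k
    P=np.array([N[0],N[1],zp])+31*e+L*a+(2.5+g)*n
    z=-(np.sin(ph)*e+np.cos(ph)*k);p=-np.cos(ph)*e+np.sin(ph)*k
    tcp=P-h*p-80*z
    x=p if not flip else -p
    y=np.cross(z,x)
    return tcp,R.from_matrix(np.array([x,y,z]).T).as_quat()
phi=lambda th:float(np.clip(th,0,.9))
E
python3 - <<'E'
from h import *
N=(541.6,-124.9)
for d in np.arange(-.6,.61,.2):
  for al in(np.pi/2+d,-np.pi/2+d):
    for fl in(0,1):
      out=[];last=None
      for th in np.arange(-.5,1.5,.15):
        q=env.ik(*press(N,150,al,th,phi(th),flip=fl)); out.append(q)
      ok=[q is not None for q in out]
      j=[] if not all(ok) else np.abs(np.diff(out,axis=0)).max()
      print(round(d,2),round(al,2),fl,sum(ok),len(ok),np.round(j,2), np.round(out[0],2) if ok[0] else '',np.round(out[-1],2) if ok[-1] else '')
for y in (133.5,-124.9):
    print(env.ik([551,y,130],down(.1)),env.ik([541,y,130],down(.1+np.pi)))
E
```

```text
-0.6 0.97 0 10 14 []  [ 0.14  0.87  1.5  -0.62  1.5  -2.11]
-0.6 0.97 1 14 14 0.13 [-0.1   0.43  1.73 -0.    0.98  0.5 ] [ 0.14  0.87  1.5  -0.62  1.5   1.03]
-0.6 -2.17 0 14 14 0.23 [-0.41  0.34  1.87 -0.    0.93  0.19] [-0.79  0.71  1.95  1.07  1.07 -1.02]
-0.6 -2.17 1 7 14 []  [-0.79  0.71  1.95  1.07  1.07  2.12]
-0.4 1.17 0 8 14 []  [ 0.2   0.82  1.61 -0.72  1.38 -2.15]
-0.4 1.17 1 14 14 0.15 [-0.09  0.41  1.77 -0.    0.97  0.31] [ 0.2   0.82  1.61 -0.72  1.38  0.99]
-0.4 -1.97 0 14 14 0.2 [-0.42  0.36  1.83 -0.    0.94 -0.02] [-0.76  0.75  1.82  0.91  1.19 -0.99]
-0.4 -1.97 1 7 14 []  [-0.76  0.75  1.82  0.91  1.19  2.15]
-0.2 1.37 0 8 14 []  [ 0.24  0.78  1.73 -0.84  1.26 -2.17]
-0.2 1.37 1 14 14 0.18 [-0.08  0.38  1.81 -0.    0.95  0.12] [ 0.24  0.78  1.73 -0.84  1.26  0.98]
-0.2 -1.77 0 14 14 0.17 [-0.41  0.39  1.79 -0.    0.96 -0.21] [-0.72  0.79  1.7   0.78  1.31 -0.99]
-0.2 -1.77 1 8 14 []  [-0.72  0.79  1.7   0.78  1.31  2.15]
0.0 1.57 0 7 14 []  [ 0.27  0.74  1.85 -0.98  1.14 -2.16]
0.0 1.57 1 14 14 0.21 [-0.08  0.36  1.85 -0.    0.94 -0.08] [ 0.27  0.74  1.85 -0.98  1.
[... 582 characters left out ...]
.13 [-0.37  0.46  1.68 -0.    1.   -0.77] [-0.55  0.92  1.37  0.47  1.64 -1.12]
0.4 -1.17 1 14 14 0.13 [-0.37  0.46  1.68 -0.    1.    2.37] [-0.55  0.92  1.37  0.47  1.64  2.02]
0.6 2.17 0 4 14 [] [-0.12  0.29  1.95 -0.    0.9   2.42] 
0.6 2.17 1 8 14 [] [-0.12  0.29  1.95 -0.    0.9  -0.72] 
0.6 -0.97 0 14 14 0.14 [-0.35  0.47  1.66 -0.    1.01 -0.95] [-0.49  0.96  1.28  0.37  1.73 -1.2 ]
0.6 -0.97 1 14 14 0.14 [-0.35  0.47  1.66 -0.    1.01  2.2 ] [-0.49  0.96  1.28  0.37  1.73  1.95]
[ 2.16714722e-01  5.90193798e-01  1.85060574e+00 -4.44089210e-16
  7.00793114e-01  1.16714722e-01] None
[-2.43976036e-01  5.88208068e-01  1.85504819e+00 -4.44089210e-16
  6.98336392e-01 -3.43976036e-01] None
```

Both arcs are feasible with a cap yaw of about -0.1 at the neck. Now I'll grasp.

```bash
python3 - <<'E'
from h import *
q=down(.1025)
env.reach([551,133.5,240],q)
env.move_l([551,133.5,150],rate=120)
print(env.move_l([551,133.5,127],rate=30,f_stop=3),env.read_state()["tool_pos"],env.read_state()["force"])
z=env.read_state()["tool_pos"][2]
set_gripper(20); st=env.read_state();print(st["width"],st["force"],st["time_s"])
env.move_l([551,133.5,180],rate=100); st=env.read_state();print(st["width"],st["force"],st["wrist_torque"],st["tool_pos"])
for n in("scene","top"):cv2.imwrite(f"pics/g_{n}.png",viewer.camera(n)[100:340,180:500])
shot("g_w")
E
python3 -c "
import cv2,numpy as np
a=cv2.imread('pics/g_scene.png');b=cv2.imread('pics/g_top.png');w=cv2.imread('pics/g_w.png')
cv2.imwrite('pics/g.png',np.hstack([np.vstack([a,b]),w])[:, :])
m=cv2.imread('pics/g.png');cv2.imwrite('pics/g.png',cv2.resize(m,(800,400)))"
```

```text
False [551.08060127 133.53508154 127.05842622] [ 0.62972335 -1.00495755 -0.22399325]
27.39785224860635 [-0.30487336 -0.22702262 -0.08039284] 8.1
27.537616236893314 [ 0.13313205 -0.27668158 -3.12408247] [-0.06279134  0.06418536 -0.05079456] [550.66832748 133.42267319 179.79500932]
```

View pics/g.png

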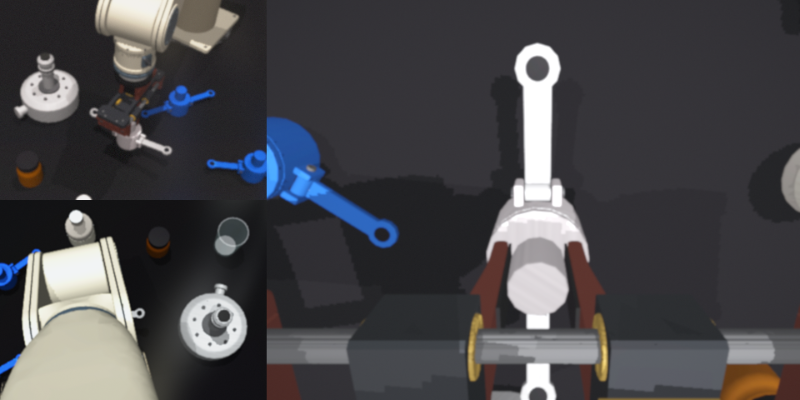

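The cap is held: width 27.5 mm, and 3.1 N against its 3.5 N weight. I'll check how the stub sits in the tool's x direction.

```bash
python3 - <<'E'
import cv2,numpy as np
im=cv2.imread('pics/g_w.png')[270:400,250:400].astype(float)
im=cv2.resize(np.clip((im/255)**1.7*255,0,255).astype(np.uint8),None,fx=4,fy=4,interpolation=cv2.INTER_CUBIC);cv2.imwrite('pics/g2.png',im)
from h import *
c=lcam("g_w")
E
```

```text
(no output)
```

View pics/g2.png

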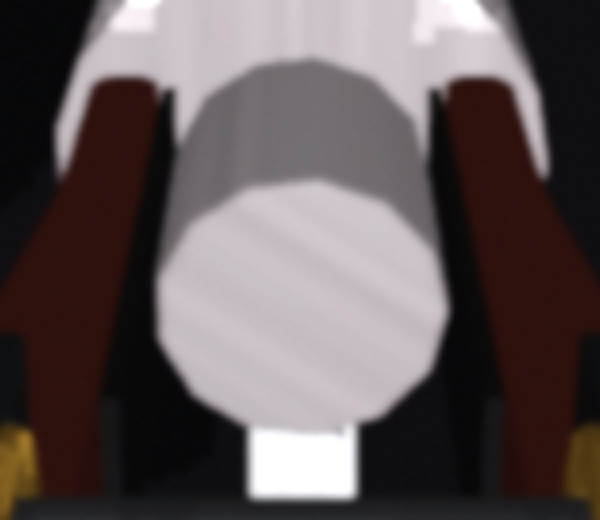

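```bash
python3 - <<'E'
from h import *
M=viewer.camera_params("wrist");c=(M["fx"],M["fy"],M["cx"],M["cy"],M["tool_from_camera"])
for uv in[(325.5,314.9),(325.5,377.9),(288.7,346),(362,346)]:
    print(onz(c,uv,51).round(2))
for n,uv in(("n1",(322.24,281.75)),("n2",(333.83,176.06))):
    import json;j=json.load(open(f"pics/{n}.json"));print(n,np.round(j["tool_pos"],2),onz(lcam(n),uv,169).round(2))
print(onz(lcam("g_w"),(0,0),0) is not None)
E
```

```text
[13.29  0.33 51.  ]
[-13.53   0.34  51.  ]
[  0.41 -13.43  51.  ]
[ 0.4  13.99 51.  ]
n1 [539.92 -88.98 369.47] [ 541.71 -124.73  169.  ]
n2 [ 539.96 -169.01  369.39] [ 541.6  -125.06  169.  ]
True
```

The stub is centred in the tool to within 0.3 mm. Next I'll carry the cap to the neck and descend, watching the force.

```bash
cat >> h.py <<'E'
def rep(t=""):
    s=env.read_state();print(t,"t%.2f"%s["time_s"],"pos",s["tool_pos"].round(2),"F",s["force"].round(1),"T",s["wrist_torque"].round(2),"w%.1f"%s["width"]);return s
E
python3 - <<'E'
from h import *
env.move_l([551,133.5,330],rate=250)
q=down(-.1)
env.reach([541.5,-124.9,325],q); env.hold(.3); rep("above")
cv2.imwrite("pics/p_s.png",cv2.resize(viewer.camera("scene")[120:280,150:350],None,fx=3,fy=3))
env.move_l([541.5,-124.9,296],rate=60);rep()
r=env.move_l([541.5,-124.9,283],rate=25,f_stop=6);rep(r)
E
```

```text
above t10.99 pos [ 541.74 -123.94  325.02] F [-0.2 -0.3 -3.9] T [-0.09  0.08  0.02] w27.4
 t11.68 pos [ 541.53 -124.98  295.77] F [-0.4 -0.2 -2.8] T [-0.03  0.08  0.  ] w27.6
False t12.34 pos [ 541.53 -124.9   282.98] F [ 0.4  0.7 -4. ] T [-0.05  0.05 -0.03] w27.6
```

View pics/p_s.png

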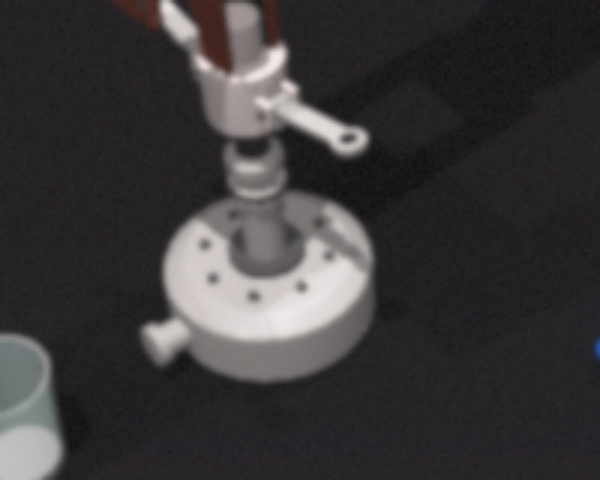

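The cap is about to go over the neck, aligned, and it passes the bevel with no lateral force. I'll continue down to the ring.

```bash
python3 - <<'E'
from h import *
N=[541.5,-124.9]
r=env.move_l(N+[267],rate=25,f_stop=7);rep(r)
z=env.read_state()["tool_pos"][2]
if not r:
  for zt in (265,264,263,262,261,260):
    r=env.move_l(N+[zt],rate=8,f_stop=24);rep((zt,r))
    if r: break
E
```

```text
False t13.13 pos [ 541.59 -124.9   267.05] F [-0.   0.4 -4.2] T [-0.07  0.06  0.01] w27.6
(265, False) t13.53 pos [ 541.46 -124.91  264.99] F [-0.8 -0.9 -2.9] T [-0.06  0.05  0.01] w27.1
(264, False) t13.81 pos [ 541.46 -124.9   263.95] F [ 0.9 -0.2 -2.3] T [-0.09  0.06 -0.05] w27.0
(263, False) t14.08 pos [ 541.57 -124.95  263.08] F [-0.3 -0.1 -2.9] T [-0.09  0.08  0.02] w27.7
(262, False) t14.36 pos [ 541.74 -124.97  262.37] F [-0.6  0.5  1.5] T [-0.08  0.2  -0.02] w27.4
(261, False) t14.63 pos [ 541.76 -125.    261.56] F [-0.8 -0.4  5.7] T [-0.07  0.4  -0.03] w27.4
(260, False) t14.91 pos [ 541.83 -125.    260.65] F [-1.5 -0.6  6.5] T [-0.05  0.4   0.  ] w27.3
```

The ring was met at z≈262.7 (263 expected), with about 9 N so far. I'll continue towards home.

```bash
python3 - <<'E'
from h import *
N=[541.5,-124.9]
for zt in np.arange(259,252.4,-.5):
    r=env.move_l(N+[zt],rate=6,f_stop=12);s=rep((round(zt,2),r))
    if s["force"][2]>15 or s["tool_pos"][2]<254.6: break
E
```

```text
(np.float64(259.0), False) t15.22 pos [ 541.86 -125.04  259.89] F [-2.1 -0.2  7.4] T [ 0.03  0.54 -0.03] w27.6
(np.float64(258.5), False) t15.47 pos [ 541.85 -125.    259.41] F [-2.6 -0.4  8.9] T [ 0.05  0.5  -0.08] w27.4
(np.float64(258.0), False) t15.72 pos [ 541.82 -125.03  258.88] F [-1.6 -0.3  7. ] T [-0.08  0.5  -0.02] w27.3
(np.float64(257.5), False) t15.97 pos [ 541.8  -125.01  258.34] F [-2.6 -0.3  8.1] T [ 0.02  0.57 -0.02] w27.3
(np.float64(257.0), False) t16.23 pos [ 541.81 -124.99  257.88] F [-3.1  0.4  6.7] T [-0.    0.57 -0.06] w27.4
(np.float64(256.5), False) t16.48 pos [ 541.83 -125.01  257.39] F [-2.   0.4  7.5] T [ 0.02  0.57 -0.03] w27.6
(np.float64(256.0), False) t16.73 pos [ 541.8  -124.99  256.85] F [-2.2 -0.2  7.6] T [-0.01  0.56 -0.04] w27.5
(np.float64(255.5), False) t16.98 pos [ 541.82 -125.03  256.37] F [-1.8 -0.4  7.6] T [-0.05  0.54 -0.02] w27.5
(np.float64(255.0), False) t17.23 pos [ 541.81 -125.01  255.84] F [-2.   0.8  8.9] T [-0.03  0.56 -0.06] w27.4
(np.float64(254.5), False) t17.48 pos [ 541.81 -125.01  255.42] F [-2.4 -0.2  7.9] T [0.02 0.56 0.01] w27.5
(np.float64(254.0), False) t17.73 pos [ 541.83 -125.02  255.08] F [-3.   0.7 10.5] T [-0.02  0.67  0.03] w27.5
(np.float64(253.5), False) t17.98 pos [ 541.84 -125.02  254.76] F [-2.9  0.4 11.6] T [ 0.02  0.8  -0.06] w27.7
(np.float64(253.0), False) t18.23 pos [ 541.84 -125.    254.5 ] F [-3.6  0.4 12.4] T [ 0.08  0.92 -0.09] w27.6
```

```bash
python3 - <<'E'
from h import *
N=[541.5,-124.9]
for zt in (252.5,252.,251.5,251):
    r=env.move_l(N+[zt],rate=6,f_stop=12);s=rep((zt,r))
    if s["force"][2]>16.5 or s["tool_pos"][2]<254.0: break
env.hold(.2);rep()
set_gripper(60);s=rep("open")
env.hold(.2); rep()
env.move_l([541.5,-124.9,262],rate=40)
env.move_l([541.5,-124.9,330],rate=150);rep("up")
E
```

```text
(252.5, False) t18.48 pos [ 541.84 -125.01  254.13] F [-5.4  0.6 15.1] T [ 0.07  0.97 -0.06] w27.5
(252.0, False) t18.73 pos [ 541.84 -125.02  253.79] F [-4.8  0.3 16.5] T [ 0.15  1.12 -0.07] w27.5
 t18.93 pos [ 541.83 -124.99  253.79] F [-5.2  1.1 17.1] T [ 0.12  1.08 -0.  ] w27.4
open t19.61 pos [ 540.92 -124.74  251.49] F [ 0.2  0.8 -0. ] T [-0.06  0.05 -0.04] w59.9
 t19.81 pos [ 541.21 -124.85  251.67] F [-0.2  0.5  0. ] T [-0.16  0.05  0.  ] w60.2
up t20.81 pos [ 541.13 -124.82  329.46] F [-0.7 -0.5  0.3] T [-0.08  0.16 -0.02] w60.2
```

The cap was pushed to about 1.7 mm of washer compression at 17 N, then released. I'll look at cap height and arm positions.

```bash
python3 - <<'E'
from h import *
q=down(-.1)
env.reach([541.5,-90,400],q);shot("h1")
env.move_l([541.5,-160,400],rate=200);shot("h2")
cv2.imwrite("pics/h_s.png",viewer.camera("scene"));rep()
a=cv2.resize(cv2.imread("pics/h_s.png")[110:250,160:320],(400,350),interpolation=cv2.INTER_CUBIC)
f=lambda n:cv2.resize(cv2.imread(f"pics/{n}.png")[:, 130:530],(333,400))
cv2.imwrite("pics/h.png",np.hstack([f("h1"),f("h2")]));cv2.imwrite("pics/hs.png",a)
E
```

```text
t21.87 pos [ 541.24 -159.25  399.3 ] F [-0.3 -0.7 -0.5] T [-0.08  0.07  0.03] w60.0
```

View pics/h.png

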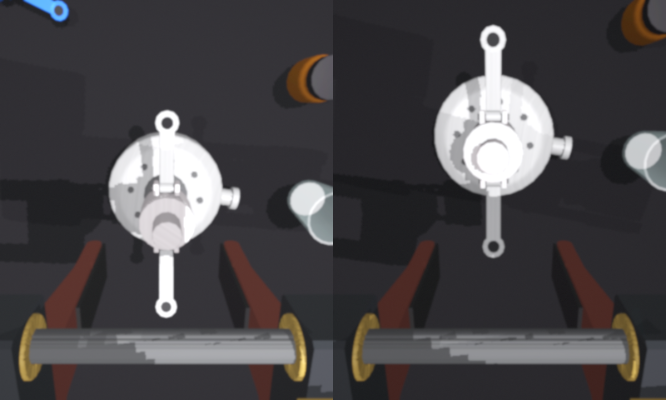

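View pics/hs.png

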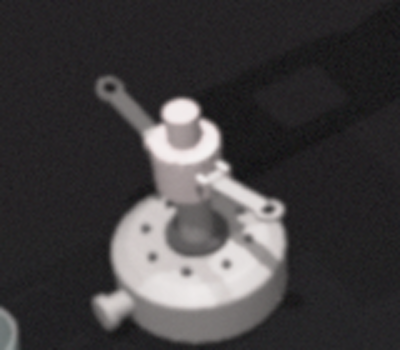

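The cap sits straight on the neck with its arms still out. I'll measure the arm ends and the stub top.

```bash
python3 - <<'E'
from h import *
def blob(n,u,v,r=13):
    g=cv2.cvtColor(cv2.imread(f'pics/{n}.png'),cv2.COLOR_BGR2GRAY);u,v=int(u),int(v);p=g[v-r:v+r+1,u-r:u+r+1]
    for T in(120,100,80,140):
        k,l,s,c=cv2.connectedComponentsWithStats((p<T).astype(np.uint8))
        for i in range(1,k):
            x,y,w,h,a=s[i]
            if x>0 and y>0 and x+w<p.shape[1] and y+h<p.shape[0] and a>15:return c[i]+[u-r,v-r]
c1,c2=lcam("h1"),lcam("h2")
for nm,a,b,th in(("+y",(330.5,147.6),(322,47),0),("-y",(329.4,368),(322,295),0)):
    A,B=blob("h1",*a),blob("h2",*b);print(nm,A,B);X,e=tri((c1,A),(c2,B));print(X.round(1),np.round(e,2),"ang",-np.arcsin((X[2]-150.5)/66))
im=lambda n,x,y:cv2.resize((cv2.imread(f'pics/{n}.png')[y:y+80,x:x+80].astype(float)**2/255).astype(np.uint8),None,fx=5,fy=5,interpolation=cv2.INTER_CUBIC)
cv2.imwrite("pics/h3.png",np.hstack([im("h1",290,225),im("h2",282,145)]))
E
```

```text
+y [330.38461538 147.30769231] [321.85185185  47.15432099]
[551.8 -30.  161.8] [0.02 0.02] ang -0.17272245350389964
-y [329.15151515 367.93939394] [322.45637584 295.48322148]
[ 532.7 -217.6  174. ] [0.05 0.05] ang -0.36383684189793486
```

View pics/h3.png

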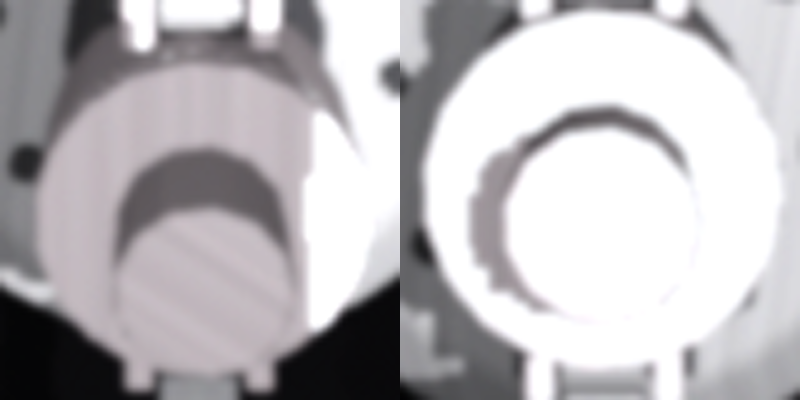

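Arm ends are at -0.17 rad on the +y side and -0.36 rad on the -y side. The heights agree with a seated cap, and the axis is (542,-125.2). I'll close the fingers and swing the +y arm down.

```bash
cat >> h.py <<'E'
N=(542.,-125.2);ZP=150.5;AL=np.pi/2-.1015
E
python3 - <<'E'
from h import *
al=AL
set_gripper(0)
p,q=press(N,ZP,al,-.17,0,flip=True)
env.reach(p+[0,0,80],q); env.move_l(p+[0,0,8],rate=120); rep("pre")
for th in np.arange(-.1,.71,.1):
    p,q=press(N,ZP,al,th,phi(th),flip=True)
    r=env.move_l(p,rot=q,rate=40,f_stop=22); s=rep((round(th,2),r,p.round(1)))
    if r or np.linalg.norm(s["force"])>26: break
E
```

```text
pre t24.27 pos [552.61 -26.49 251.8 ] F [-0.4  0.6  0.5] T [-0.11  0.04 -0.  ] w0.2
(np.float64(-0.1), False, array([552.2, -25.3, 239. ])) t24.73 pos [552.45 -25.16 239.09] F [0.9 0.  1.2] T [ 0.02 -0.09  0.  ] w0.6
(np.float64(0.0), False, array([552.2, -24.7, 233. ])) t25.02 pos [552.34 -24.64 232.84] F [0.6 0.8 2.2] T [ 0.03 -0.22  0.02] w0.6
(np.float64(0.1), False, array([553. , -16.9, 225.6])) t25.44 pos [552.85 -16.67 225.52] F [-0.3  0.8  2.3] T [ 0.06 -0.02  0.03] w0.5
(np.float64(0.2), False, array([553.8,  -9.8, 217.4])) t25.86 pos [553.56  -9.82 217.39] F [-0.2  0.2  1.4] T [0.11 0.03 0.02] w0.3
(np.float64(0.3), False, array([554.4,  -3.6, 208.6])) t26.27 pos [554.31  -3.66 208.64] F [-0.3  1.4  2.4] T [ 0.11 -0.01 -0.01] w0.3
(np.float64(0.4), False, array([554.9,   1.7, 199.2])) t26.69 pos [554.88   1.68 199.27] F [0.7 1.3 2.1] T [ 0.16  0.07 -0.02] w0.2
(np.float64(0.5), False, array([555.4,   6.1, 189.3])) t27.11 pos [555.35   6.08 189.39] F [0.8 1.5 1.5] T [ 0.15  0.03 -0.01] w0.8
(np.float64(0.6), False, array([555.7,   9.5, 179.1])) t27.52 pos [555.68   9.44 179.09] F [0.5 1.5 2. ] T [ 0.21 -0.02  0.  ] w0.6
(np.float64(0.7), False, array([556. ,  11.8, 168.5])) t27.94 pos [555.91  11.78 168.5 ] F [-0.3  1.9  1.8] T [0.26 0.03 0.04] w0.4
```

The arm is following at about 2–3 N. I'll continue, expecting more force in the cam zone.

```bash
python3 - <<'E'
from h import *
al=AL
e=np.array([np.cos(al),np.sin(al),0])
for th in np.arange(.78,1.46,.08):
    p,q=press(N,ZP,al,th,phi(th),flip=True)
    r=env.move_l(p,rot=q,rate=25,f_stop=20); s=rep((round(th,2),r,p.round(1)))
    if r or np.linalg.norm(s["force"])>26: break
cv2.imwrite("pics/k1.png",cv2.resize(viewer.camera("scene")[110:270,150:350],None,fx=3,fy=3))
E
```

```text
(np.float64(0.78), False, array([556.1,  12.9, 159.9])) t28.44 pos [555.99  12.78 159.76] F [-0.2  0.7  3.1] T [0.02 0.02 0.04] w0.5
(np.float64(0.86), False, array([556.1,  13.3, 151.3])) t28.94 pos [556.    13.27 150.93] F [0.6 1.4 1.9] T [0.09 0.01 0.02] w0.4
(np.float64(0.94), False, array([555.9,  11.4, 145.4])) t29.34 pos [555.8   11.27 145.14] F [0.3 0.8 0.6] T [0.32 0.02 0.05] w0.5
(np.float64(1.02), False, array([555.5,   7.5, 142.6])) t29.68 pos [555.46   7.35 142.48] F [0.4 2.4 0.9] T [0.53 0.01 0.05] w0.3
(np.float64(1.1), False, array([555.1,   3.5, 140.1])) t30.02 pos [555.03   3.26 139.94] F [0.5 2.7 0.6] T [0.57 0.02 0.07] w0.3
(np.float64(1.18), False, array([554.7,  -0.8, 137.9])) t30.37 pos [554.6   -1.   137.76] F [-0.1  3.  -0.2] T [ 0.6  -0.   -0.03] w0.4
(np.float64(1.26), False, array([554.2,  -5.2, 136. ])) t30.71 pos [554.13  -5.42 135.94] F [ 0.3  2.1 -0. ] T [ 0.61  0.05 -0.02] w0.5
(np.float64(1.34), False, array([553.8,  -9.8, 134.6])) t31.05 pos [553.68  -9.97 134.49] F [ 0.2  2.8 -1.3] T [ 0.71  0.02 -0.03] w0.9
(np.float64(1.42), False, array([553.3, -14.4, 133.5])) t31.39 pos [553.21 -14.63 133.42] F [ 0.8  3.4 -1.4] T [ 0.74  0.   -0.03] w0.8
```

View pics/k1.png

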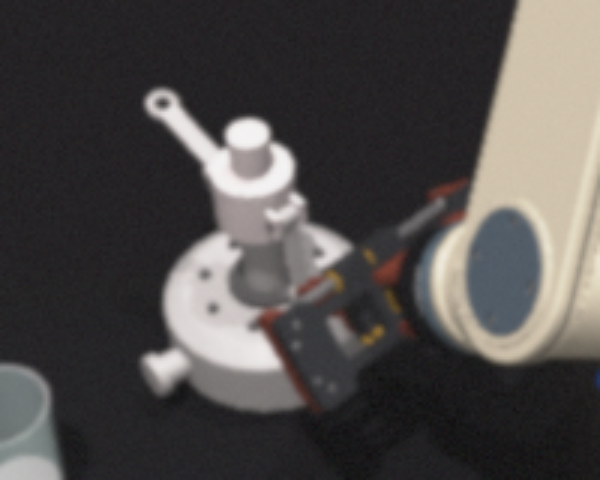

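The +y arm is nearly vertical and the cap is upright. I'll push inward until the stop resists.

```bash
python3 - <<'E'
from h import *
al=AL
e=np.array([np.cos(al),np.sin(al),0])
p,q=press(N,ZP,al,1.42,phi(1.42),flip=True)
for d in np.arange(1,12,1):
    env.move_l(p-d*e-[0,0,.1*d],rate=15); s=rep(d)
    if abs(s["force"]@e)>13: break
p0=s["tool_pos"]
env.move_l(p0+12*e+[0,0,3],rate=60)
env.move_l(p0+70*e+[0,0,50],rate=150)
rep("off")
cv2.imwrite("pics/k2.png",cv2.resize(viewer.camera("scene")[110:270,150:350],None,fx=3,fy=3))
E
```

```text
1 t31.69 pos [553.15 -15.4  133.3 ] F [-0.5  3.3 -1.1] T [ 0.85 -0.02 -0.1 ] w0.3
2 t31.94 pos [553.04 -16.37 133.16] F [-0.4  3.5 -2.1] T [ 0.96 -0.02 -0.05] w0.6
3 t32.19 pos [552.99 -17.32 133.07] F [ 0.4  4.9 -2. ] T [ 1.1   0.02 -0.12] w0.3
4 t32.44 pos [553.07 -18.17 132.94] F [ 1.   5.1 -1.9] T [ 1.22 -0.04 -0.04] w0.5
5 t32.69 pos [553.11 -18.98 132.74] F [ 0.6  6.8 -3. ] T [ 1.45 -0.08 -0.  ] w0.4
6 t32.94 pos [552.99 -19.84 132.45] F [ 0.2  6.4 -4.2] T [ 1.6  -0.09  0.  ] w0.1
7 t33.19 pos [552.91 -20.74 132.21] F [ 0.3  8.  -4.8] T [ 1.79 -0.15 -0.03] w0.1
8 t33.44 pos [552.95 -21.39 132.05] F [ 1.2 10.5 -5.2] T [ 1.98 -0.12 -0.06] w0.1
9 t33.69 pos [552.95 -22.01 131.95] F [-0.1 12.4 -3.4] T [ 2.25 -0.09 -0.14] w0.4
10 t33.94 pos [552.96 -22.53 131.84] F [ 0.6 15.8 -3.5] T [ 2.49 -0.07 -0.21] w0.5
off t34.98 pos [559.71  46.86 181.67] F [-0.5 -0.3  0.3] T [ 0.35 -0.01 -0.02] w0.6
```

View pics/k2.png

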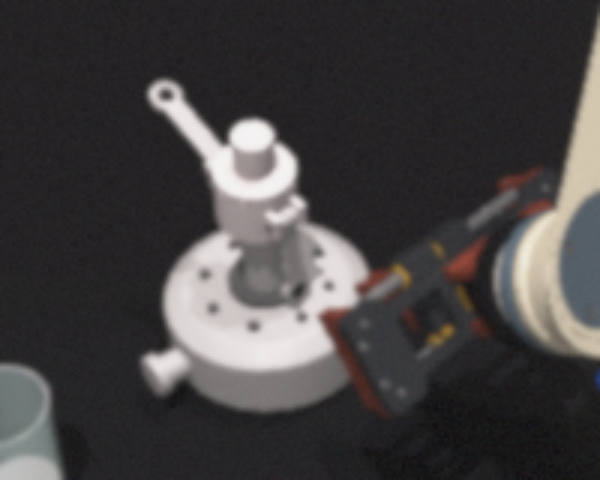

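The +y arm is against its side, with the resistance rising to 16 N, and the cap is canted slightly as foretold. Now the -y arm.

```bash
python3 - <<'E'
from h import *
al=AL-np.pi
env.move_l(env.read_state()["tool_pos"]+[0,0,150],rate=250)
p,q=press(N,ZP,al,-.4,0)
env.reach([541.5,-125,380],down(-.1))
env.reach(p+[0,0,60],q); env.move_l(p+[0,0,12],rate=120); rep("pre")
for th in np.arange(-.3,.75,.1):
    p,q=press(N,ZP,al,th,phi(th))
    r=env.move_l(p,rot=q,rate=40,f_stop=22); s=rep((round(th,2),r))
    if r or np.linalg.norm(s["force"])>26: break
E
```

```text
pre t37.71 pos [ 532.9  -219.43  268.84] F [-0.7 -0.2 -0.2] T [-0.07  0.02  0.06] w0.5
(np.float64(-0.3), False) t38.30 pos [ 532.23 -222.5   250.68] F [ 0.5 -2.7  2.1] T [-0.46  0.    0.  ] w0.5
(np.float64(-0.2), False) t38.60 pos [ 531.9  -223.96  244.72] F [ 1.2 -1.8  2.1] T [-0.4  -0.   -0.02] w0.3
(np.float64(-0.1), False) t38.90 pos [ 531.7  -225.02  238.56] F [ 0.3 -1.   1.5] T [-0.3   0.01  0.04] w-0.0
(np.float64(0.0), False) t39.20 pos [ 531.63 -225.56  232.57] F [ 0.5 -0.8  1.8] T [-0.25 -0.04 -0.03] w0.3
(np.float64(0.1), False) t39.62 pos [ 530.76 -233.51  225.42] F [ 0.2 -0.9  1.3] T [-0.11  0.06 -0.04] w0.4
(np.float64(0.2), False) t40.03 pos [ 530.17 -240.5   217.42] F [-0.1 -0.   2.2] T [-0.13  0.05 -0.03] w0.6
(np.float64(0.3), False) t40.45 pos [ 529.57 -246.73  208.62] F [-0.6 -1.3  2.8] T [-0.18  0.07  0.01] w0.4
(np.float64(0.4), False) t40.87 pos [ 529.06 -252.07  199.21] F [ 0.2 -0.8  2.4] T [-0.17  0.06 -0.03] w0.7
(np.float64(0.5), False) t41.28 pos [ 528.55 -256.45  189.26] F [ 0.4 -0.7  2.9] T [-0.27  0.05 -0.  ] w0.5
(np.float64(0.6), False) t41.70 pos [ 528.24 -259.81  178.98] F [-0.  -1.6  2.1] T [-0.28  0.06 -0.06] w0.6
(np.float64(0.7), False) t42.12 pos [ 528.   -262.15  168.39] F [-0.1 -1.2  2.5] T [-0.35  0.08  0.03] w0.9
```

```bash
python3 - <<'E'
from h import *
al=AL-np.pi
e=np.array([np.cos(al),np.sin(al),0]);stop=False
for th in np.arange(.78,1.46,.08):
    p,q=press(N,ZP,al,th,phi(th))
    r=env.move_l(p,rot=q,rate=25,f_stop=20); s=rep((round(th,2),r))
    if r or np.linalg.norm(s["force"])>24: stop=True;break
if not stop:
  for d in np.arange(1,14,1):
    env.move_l(p-d*e-[0,0,.1*d],rate=15); s=rep(d)
    if abs(s["force"]@e)>14: break
cv2.imwrite("pics/k3.png",cv2.resize(viewer.camera("scene")[110:270,150:350],None,fx=3,fy=3))
E
```

```text
(np.float64(0.78), False) t42.62 pos [ 527.91 -263.14  159.65] F [ 1.  -1.1  2.7] T [-0.1   0.02 -0.09] w0.5
(np.float64(0.86), False) t43.12 pos [ 527.82 -263.57  150.88] F [ 0.8 -1.3  1.1] T [-0.25 -0.06 -0.12] w0.5
(np.float64(0.94), False) t43.52 pos [ 528.05 -261.62  145.15] F [ 0.9 -1.5  1.8] T [-0.3  -0.07 -0.12] w-0.0
(np.float64(1.02), False) t43.86 pos [ 528.54 -257.73  142.51] F [ 0.9 -2.5  0.8] T [-0.51 -0.   -0.18] w0.4
(np.float64(1.1), False) t44.20 pos [ 528.94 -253.69  139.97] F [ 1.8 -2.8  0.7] T [-0.58 -0.07 -0.23] w0.6
(np.float64(1.18), False) t44.54 pos [ 529.36 -249.43  137.77] F [ 1.7 -2.5  0.4] T [-0.51 -0.03 -0.26] w0.3
(np.float64(1.26), False) t44.88 pos [ 529.78 -244.98  135.95] F [ 1.7 -2.8 -0.3] T [-0.57 -0.12 -0.31] w0.2
(np.float64(1.34), False) t45.23 pos [ 530.26 -240.43  134.49] F [ 1.6 -3.1  0.4] T [-0.59 -0.12 -0.33] w0.6
(np.float64(1.42), False) t45.57 pos [ 530.72 -235.79  133.41] F [ 2.9 -3.3 -0.6] T [-0.68 -0.12 -0.37] w0.4
1 t45.82 pos [ 530.8  -235.02  133.32] F [ 3.4 -3.6 -0.5] T [-0.81 -0.12 -0.35] w0.2
2 t46.07 pos [ 530.94 -234.05  133.19] F [ 1.7 -4.3 -0.6] T [-0.93 -0.1  -0.39] w0.5
3 t46.32 pos [ 531.04 -233.05  133.09] F [ 2.7 -4.1 -0.6] T [-0.98 -0.08 -0.38] w0.9
4 t46.57 pos [ 531.16 -232.35  132.95] F [ 2.5 -5.6 -1.5] T [-1.1  -0.05 -0.3 ] w0.5
5 t46.82 pos [ 531.27 -231.78  132.82] F [ 1.5 -8.  -1.2] T [-1.39 -0.02 -0.34] w0.8
6 t47.07 pos [ 531.34 -231.2   132.64] F [ 0.5 -9.7 -1.6] T [-1.57  0.04 -0.22] w0.3
7 t47.32 pos [ 531.4  -230.62  132.49] F [ -0.2 -12.8  -1.3] T [-1.88  0.17 -0.11] w0.5
8 t47.57 pos [ 531.55 -230.12  132.34] F [ -0.3 -14.4  -2.6] T [-2.09  0.25 -0.14] w0.6
```

View pics/k3.png

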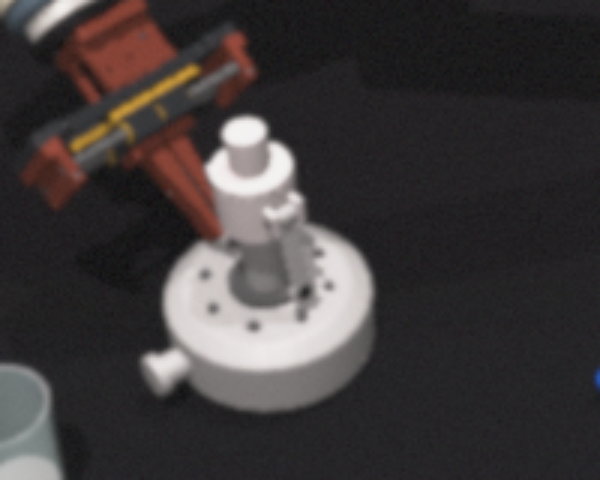

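The -y arm is down, with the resistance rising steeply from about 4 N to 14 N. I'll firm it up to about 18 N, back off, and measure both arms by camera.

```bash
python3 - <<'E'
from h import *
al=AL-np.pi
e=np.array([np.cos(al),np.sin(al),0])
p,q=press(N,ZP,al,1.42,phi(1.42))
for d in np.arange(9,14,1):
    env.move_l(p-d*e-[0,0,.1*d],rate=15); s=rep(d)
    if abs(s["force"]@e)>17.5: break
p0=s["tool_pos"]
env.move_l(p0+12*e+[0,0,3],rate=80)
shot("v0")
env.move_l(p0+80*e+[0,0,60],rate=200)
rep("off"); shot("v1")
cv2.imwrite("pics/k4.png",viewer.camera("scene"))
cv2.imwrite("pics/k4t.png",viewer.camera("top"))
a=cv2.resize(cv2.imread("pics/k4.png")[140:260,180:300],(480,480),interpolation=cv2.INTER_CUBIC)
b=cv2.resize(cv2.imread("pics/v1.png"),(320,240));c=cv2.resize(cv2.imread("pics/v0.png"),(320,240))
cv2.imwrite("pics/k4m.png",np.hstack([a,np.vstack([b,c])]))
E
```

```text
9 t47.87 pos [ 531.66 -229.64  132.25] F [ -1.8 -17.3  -1. ] T [-2.27  0.32  0.02] w0.4
10 t48.12 pos [ 531.77 -229.15  132.16] F [ -3.  -19.1  -0.8] T [-2.6   0.42  0.12] w0.6
off t49.10 pos [ 523.34 -307.9   191.66] F [-0.8  0.2 -1.4] T [-0.33  0.09  0.  ] w0.8
```

View pics/k4m.png

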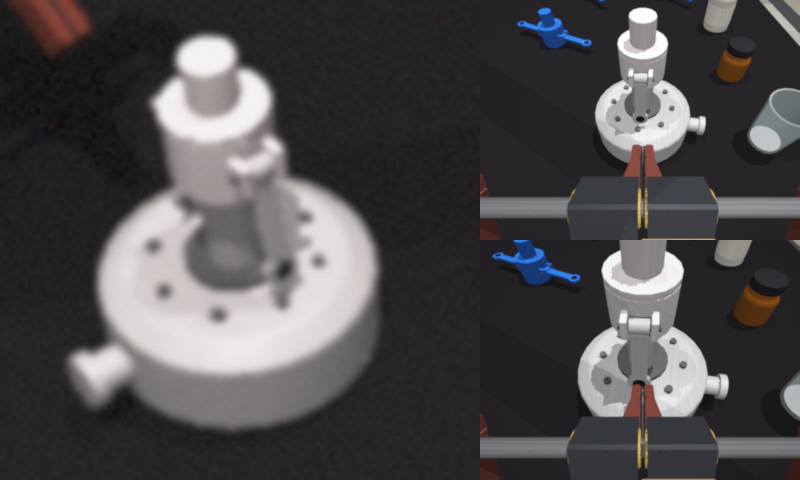

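```bash
python3 - <<'E'
import cv2,numpy as np
a=cv2.imread("pics/v1.png")[10:280,220:460];cv2.imwrite("pics/v1c.png",np.hstack([cv2.resize(a,None,fx=2.2,fy=2.2,interpolation=cv2.INTER_CUBIC)]))
E
```

```text
(no output)
```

View pics/v1c.png

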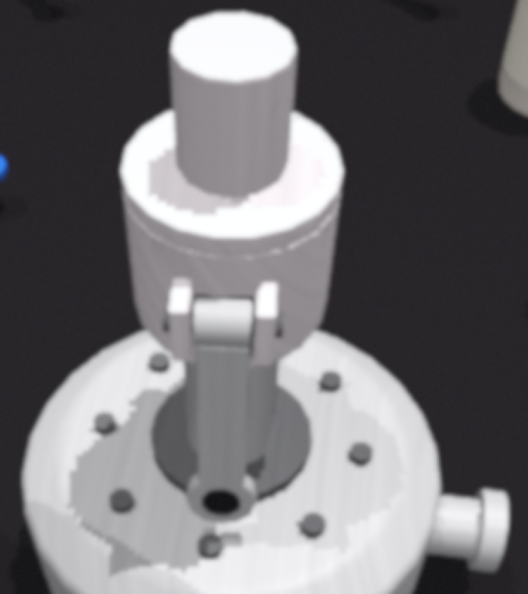

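```bash
python3 - <<'E'
from h import *
c=lcam("v1");al=AL-np.pi;e=np.array([np.cos(al),np.sin(al),0]);k=np.array([0,0,1.]);n0=np.array([*N,0])
for cant in (-.05,0,.05):   # lean towards e, about neck top-ish (z 165)
  ex=np.cos(cant)*e-np.sin(cant)*k; kx=np.cos(cant)*k+np.sin(cant)*e
  O=n0+[0,0,165.]
  f=lambda r,z:O+ex*r+kx*(z-165)
  print("cant",cant,"stub top",proj(c,f(0,203.5)).round(1),"pivot",proj(c,f(31,150.5)).round(1),"hole",[ (th,proj(c,f(31+66*np.cos(th),150.5-66*np.sin(th))+2.5*(ex*np.sin(th)+kx*np.cos(th))).round(1)) for th in(1.25,1.35,1.45)])
print("seen stub (325.9,30.9) pivot(321.4,155.5) hole(320,238)")
E
```

```text
cant -0.05 stub top [325.   26.9] pivot [325.  153.8] hole [(1.25, array([325. , 254.5])), (1.35, array([325. , 248.4])), (1.45, array([325. , 241.7]))]
cant 0 stub top [325.   28.8] pivot [325.  155.1] hole [(1.25, array([325. , 251.9])), (1.35, array([325. , 245.6])), (1.45, array([325. , 238.7]))]
cant 0.05 stub top [325.  31.] pivot [325.  156.2] hole [(1.25, array([325. , 249.2])), (1.35, array([325. , 242.6])), (1.45, array([325. , 235.5]))]
seen stub (325.9,30.9) pivot(321.4,155.5) hole(320,238)
```

Geometry check: the hole row seen is 238, against 238.7 predicted for 1.45 rad, so the -y arm is at its stop with a cant of 0.05 rad or less. Now I'll re-press the +y arm equally firmly and view it the same way.

```bash
python3 - <<'E'
from h import *
al=AL
e=np.array([np.cos(al),np.sin(al),0])
env.move_l(env.read_state()["tool_pos"]+[0,0,170],rate=350)
env.reach([541.5,-100,390],down(-.1))
p,q=press(N,ZP,al,1.42,phi(1.42),flip=True)
env.reach(p+70*e+[0,0,55],q); shot("w1"); rep()
env.move_l(p+6*e+[0,0,2],rate=150)
last=0
for d in np.arange(0,15,1.5):
    env.move_l(p-d*e-[0,0,.1*d],rate=25); s=rep(d)
    if abs(s["force"]@e)>17: break
p0=s["tool_pos"]
env.move_l(p0+12*e+[0,0,3],rate=100)
env.move_l(p0+80*e+[0,0,60],rate=250)
rep("off"); shot("w2")
cv2.imwrite("pics/k5.png",viewer.camera("scene"))
f=lambda n:cv2.resize(cv2.imread(f"pics/{n}.png")[10:280,210:450],None,fx=1.6,fy=1.6,interpolation=cv2.INTER_CUBIC)
cv2.imwrite("pics/w.png",np.hstack([f("w1"),f("w2")]))
E
```

```text
t51.65 pos [560.99  53.18 188.85] F [-0.2 -0.4  0.1] T [0.28 0.08 0.05] w0.5
0.0 t52.75 pos [553.47 -14.15 133.66] F [-0.8  0.7  0.7] T [ 0.29 -0.03  0.07] w0.5
1.5 t53.00 pos [553.39 -15.62 133.31] F [ 1.2  3.2 -0.6] T [ 0.55 -0.06  0.13] w0.5
3.0 t53.25 pos [553.26 -17.04 132.94] F [ 0.8  3.9 -1.2] T [ 0.98 -0.17  0.14] w0.1
4.5 t53.50 pos [553.23 -18.12 132.61] F [ 1.6  7.  -1.3] T [ 1.43 -0.16  0.09] w0.5
6.0 t53.75 pos [553.28 -19.15 132.24] F [ 1.5 10.3 -2.6] T [ 1.77 -0.22  0.08] w0.0
7.5 t54.00 pos [553.28 -20.11 131.93] F [ 1.7 13.5 -3.3] T [ 2.25 -0.19  0.04] w0.3
9.0 t54.25 pos [553.34 -20.97 131.73] F [ 2.3 17.7 -3. ] T [ 2.63 -0.16 -0.06] w0.2
off t55.06 pos [561.03  58.04 191.47] F [ 0.1 -0.8 -0.2] T [0.32 0.06 0.03] w0.6
```

View pics/w.png

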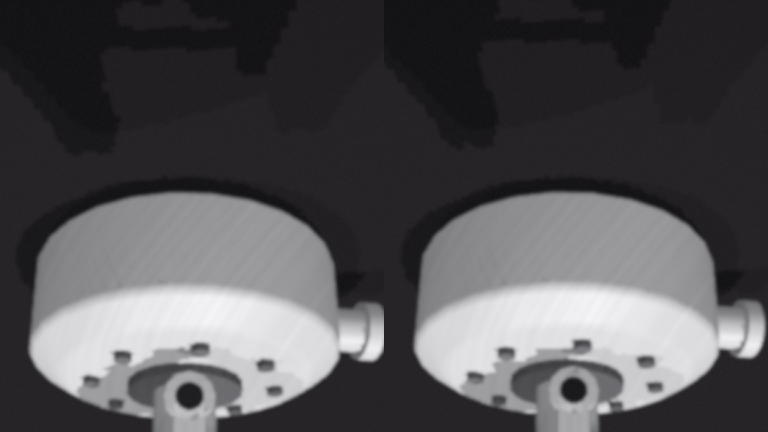

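```bash
python3 - <<'E'
from h import *
al=AL;e=np.array([np.cos(al),np.sin(al),0]);k=np.array([0,0,1.]);n0=np.array([*N,0])
for nm in("w1","w2"):
  c=lcam(nm)
  for cant in (-.05,0,.05):
    ex=np.cos(cant)*e-np.sin(cant)*k; kx=np.cos(cant)*k+np.sin(cant)*e
    O=n0+[0,0,165.]
    f=lambda r,z:O+ex*r+kx*(z-165)
    print(nm,"cant",cant,"pivot",proj(c,f(31,150.5)).round(1),"hole",[ (th,proj(c,f(31+66*np.cos(th),150.5-66*np.sin(th))+2.5*(ex*np.sin(th)+kx*np.cos(th))).round(1)) for th in(1.25,1.35,1.45)])
a=cv2.resize(cv2.imread("pics/w2.png")[220:460,220:440],None,fx=2.2,fy=2.2,interpolation=cv2.INTER_CUBIC);b=cv2.imread("pics/k5.png")[140:260,190:290];b=cv2.resize(b,(440,528),interpolation=cv2.INTER_CUBIC)
hh=min(a.shape[0],b.shape[0]);cv2.imwrite("pics/w3.png",np.hstack([a[:hh],b[:hh]])[:, :800])
E
```

```text
w1 cant -0.05 pivot [325.1 361.3] hole [(1.25, array([325.1, 256.1])), (1.35, array([325.1, 255.9])), (1.45, array([325.1, 256.7]))]
w1 cant 0 pivot [325.1 358.8] hole [(1.25, array([325.1, 253.9])), (1.35, array([325.1, 254.3])), (1.45, array([325.1, 255.6]))]
w1 cant 0.05 pivot [325.1 356.4] hole [(1.25, array([325.1, 252.1])), (1.35, array([325.1, 253. ])), (1.45, array([325.2, 254.8]))]
w2 cant -0.05 pivot [324.3 356. ] hole [(1.25, array([324.2, 253.1])), (1.35, array([324.2, 253. ])), (1.45, array([324.2, 253.8]))]
w2 cant 0 pivot [324.3 353.6] hole [(1.25, array([324.2, 251. ])), (1.35, array([324.2, 251.4])), (1.45, array([324.2, 252.8]))]
w2 cant 0.05 pivot [324.3 351.3] hole [(1.25, array([324.2, 249.3])), (1.35, array([324.2, 250.2])), (1.45, array([324.2, 252.1]))]
```

View pics/w3.png

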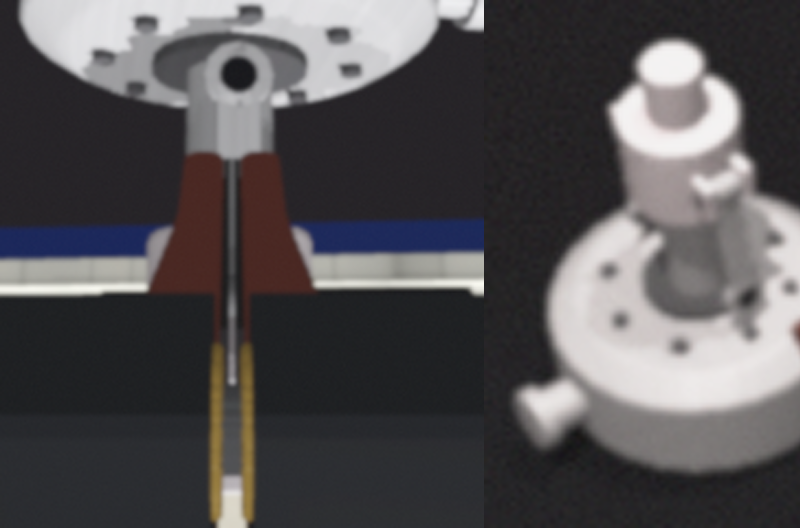

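```bash
python3 - <<'E'
from h import *
al=AL;e=np.array([np.cos(al),np.sin(al),0]);n0=np.array([*N,0]);s=cam("scene")
X,er=tri((lcam("w2"),(328.6,253.2)),(s,(249.8,207.5)));print(X,er,"r",(X-n0)@e,"z",X[2])
# expected outer-face hole at 1.45, 1.35
for th in(1.25,1.35,1.45):print(th,"r",31+66*np.cos(th)+2.5*np.sin(th),"z",150.5-66*np.sin(th)+2.5*np.cos(th), "scene px",proj(s,n0+e*(31+66*np.cos(th)+2.5*np.sin(th))+[0,0,150.5-66*np.sin(th)+2.5*np.cos(th)]))
print("stub top exp px",proj(s,[*N,203.5]),"seen",((672-484)/4.4+190,65/4.4+140))
print("cup top exp px",proj(s,[*N,173.5]),"seen",((676-484)/4.4+190,112/4.4+140))
E
```

```text
[548.91169906 -82.77309253  86.4518124 ] [0.47893112051202086, 0.47893112051208864] r 42.908882232797936 z 86.45181239944021
1.25 r 54.1837374664767 z 88.65532102851948 scene px [254.25719632 209.06111611]
1.35 r 47.893749742707385 z 86.6497751011731 scene px [252.258658  208.2023944]
1.45 r 41.43496525584017 z 85.28219951493759 scene px [250.19757443 207.09869358]
stub top exp px [231.05804433 154.47798944] seen (232.72727272727272, 154.77272727272728)
cup top exp px [232.64399645 166.05446155] seen (233.63636363636363, 165.45454545454544)
```

Triangulated, the +y arm end is at r 42.9, z 86.5, against 41.4, 85.3 expected at 1.45 rad. That agrees within the calibration, and the cap rings match the seated prediction within 1–2 px. One last check is a gentle touch on the stub top to read the cap height.

```bash
python3 - <<'E'
from h import *
env.move_l(env.read_state()["tool_pos"]+[0,0,160],rate=350)
env.reach([542,-125.2,310],down(-.1)); env.move_l([542,-125.2,292],rate=80)
r=env.move_l([542,-125.2,277],rate=12,f_stop=10); rep(("touch",r))
env.move_l([542,-125.2,300],rate=100);env.move_l([542,-90,390],rate=200); rep("up");shot("z1")
cv2.imwrite("pics/z_s.png",viewer.camera("scene"))
cv2.imwrite("pics/z.png",np.hstack([cv2.resize(cv2.imread("pics/z1.png"),(400,300)),cv2.resize(cv2.imread("pics/z_s.png"),(400,300))]))
E
```

```text
('touch', True) t57.73 pos [ 542.07 -125.51  283.97] F [-0.3  0.1  3.2] T [-0.19  0.11  0.03] w0.7
up t58.67 pos [541.5  -89.99 388.96] F [ 0.1  0.3 -0.7] T [-0.04  0.01  0.03] w0.9
```

View pics/z.png

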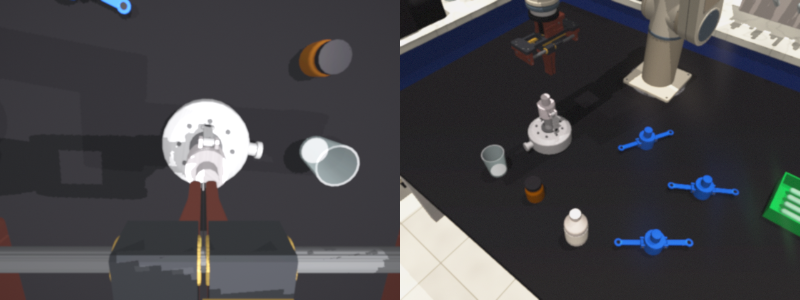

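The touch puts the stub top at 204.0 mm, so cap_grip is 24.0 mm above neck_top, inside the 23–24.5 mm home range. The bystanders haven't moved. Handing in.

```bash
python3 -c "
from h import *
workorder.sign_off(); rep()"
```

```text
the job is handed in; nothing more can be done
the job is handed in; nothing more can be done
```

The tank is closed: the aluminium cap is seated on the neck and both cam arms are down. I handed the job in at about 59 s, with the robot clear of everything.

**Cap:** I pushed it past the ring onto the washer with at most 17 N at the wrist. At the end I touched the top of the stub with the fingertips. That put cap_grip about 24.0 mm above neck_top, inside the 23–24.5 mm home range. The cap may still lean slightly, by 0.05 rad or less.

**Arms:** I swung the +y-side arm (world +y) down first, then the -y one, pressing each into its stop with about 18–19 N. After the second arm was down I pressed the +y one again to the same firmness.
- **-y arm:** its end was seen at image row 238, where 238.7 is expected at 1.45 rad.
- **+y arm:** its end measured 42.9 mm out from the axis and 86.5 mm high, where 41.4 and 85.3 mm are expected. That is about 1.43 rad, within the camera calibration of about 2 mm.

**Disagreements:**
- The overhead and scene cameras differed from the wrist camera by 1–4 mm; I used the wrist camera's values.
- One wrist view of the +y arm was too insensitive to judge its angle, so I cross-checked it with the scene camera.
- The cap's two sides look alike, so I could not confirm which arm is arm1.

The bottle, beaker and jar were not touched.

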